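# Empty the tilting sample pot into the tray

## Task

Use the crank handle to tip the pivoting steel pot over towards the side where the open bare-metal tray stands, so that all three stone lumps fall out into the tray. Then turn the pot back upright and let go. Leave the tape roll and the white bottle where they are.

Things in the scene. Friction and masses are not known exactly. Their poses are not given: they have to be found in the camera images.
- stand: Fixed stand of the pot: a flat steel base bar (250 long in x, 40 wide in y, 10 high) with two grey bearing posts at x = -100 and +100 mm, 176 high. Origin: centre of its underside on the worktop. Its x axis points away from the robot (yawed up to 0.45 rad), parallel to the pot's pivot axis, which lies 155 mm above the origin; the crank is at its -x end.
- pot (a joint): Tilt of the pot on its pivot, rad, -2.1 to 2.1 (hard stops). 0 = upright, mouth up, crank handle straight above the pivot; positive tips the mouth towards the stand's -y side (the robot's right), negative towards its +y side. Moderate friction: it stays about where it is left. Past horizontal the lumps slide out; at the stop the wall slopes some 44 degrees.
- pot_pivot (a point): Centre of the pot on its pivot axis, 155 mm above the stand's origin. The pot is an open steel cone frustum, outside radius 50 mm at the base and 75 at the rim, 100 high, wall 4; upright, its rim is 58 mm above this point and its base 46 mm below.
- pot_grip (a point): Middle of the crank's handle, a round black bar 18 mm in diameter and 84 mm long, parallel to the pivot axis (stand's x) and 100 mm from it. Upright, it is 178 mm along the stand's -x from its origin and 255 mm above the worktop; it turns with the pot on a 100 mm arc. The flat crank arm is 57 mm from this point on the +x side.
- tray: Open bare-metal tray, 160 (x) x 180 (y) x 40 mm high, wall 3, loose, on one side of the stand (left or right varies) right beside the base bar, partly beneath the pot. Origin: centre of its underside, z up.
- lump_0: Brown-red stone lump, 48 x 72 x 21 mm, one of three alike, at first stacked flat in the pot. Origin: centre of its underside.
- lump_1: Second stone lump, the same shape; the middle of the stack at first.
- lump_2: Third stone lump, the same shape; the top of the stack at first.
- tape_roll: Bystander: tan tape roll lying flat, 96 mm across, 24 high, on the side of the stand away from the tray. Origin: centre of its underside.
- white_bottle: Bystander: closed white bottle, 40 mm across, 96 high, to the left of the work. Origin: centre of its underside.
Not all that is in view belongs to the job. What is shaped like the lump_2 but purple is not meant.

How it is judged (in metres and radians):
On the way:
1. the pot is tipped well over (more than 1.0 rad from upright) ((value of joint pot above 1 rad or value of joint pot below -1 rad)), for 0.1 s.
At the end, for the whole second after the job is handed in: All three lumps rest in the tray (each origin within 80 mm in x and 90 mm in y of the tray's centre, less than 80 mm above its underside), the tray stands flat, and the pot is at rest upright within 0.15 rad (value of joint pot between -0.15 and 0.15 rad and velocity of joint pot between -0.1 and 0.1 rad/s and angle between tray's own z axis and vertical below 0.1 rad and x of lump_0 in the frame of tray between -0.08 and 0.08 m and y of lump_0 in the frame of tray between -0.09 and 0.09 m and z of each of lump_0, lump_1, lump_2 in the frame of tray below 0.08 m and linear speed of each of lump_0, lump_1, lump_2 below 0.05 m/s and x of lump_1 in the frame of tray between -0.08 and 0.08 m and y of lump_1 in the frame of tray between -0.09 and 0.09 m and x of lump_2 in the frame of tray between -0.08 and 0.08 m and y of lump_2 in the frame of tray between -0.09 and 0.09 m); the robot touches nothing.
It fails at once if the tape roll pushed more than 30 mm from its place (distance of tape_roll from where it was at the start of the episode above 0.03 m).
It fails at once if the white bottle pushed more than 30 mm from its place (distance of white_bottle from where it was at the start of the episode above 0.03 m).
It also fails if it takes over 48 s, if anything falls off the work surface, if the arm or the gripper's body presses on something with over 40 N, if the wrist force passes 120 N, or if a joint passes its speed limit or range.

## Robot

A 6-joint arm with a two-finger parallel gripper is mounted at the origin on a cart in front of the work surface, level with it; the furniture and walls round the work are solid. World frame = base frame: x ahead of the robot, y to its left, z up, the work surface at z = 0. Lengths are in mm, angles in rad, forces in N, time in s.
With the tool pointing down it reaches from about 300 to 775 mm from the base axis. Payload 14.6 kg.
Tool frame: the origin (TCP) lies on the centre line of the jaws, within the pads' length; the fingertips stand 19 mm ahead of it and the grasp point (between the pads) is the TCP (bot.tip_reach is the distance from the TCP to the fingertips, in mm); y points along the fingers, x is the direction in which the jaws open and shut, and the axes are right-handed (so a half turn about y gives the same grasp; the last joint's range is limited). The gripper opens to 85 mm and grips with 20 to 120 N. Pads are 22 mm wide; open, the fingers measure 114 mm over their backs; the gripper's body (76 mm by 85 mm) begins 54 mm behind the grasp point. The pads swing forward as they close: fully open they stand 13 mm farther back than shut.
Start: joints at [1.131, 0.3, 1.521, -0, 1.321, -0.067], TCP at [200.32, 512.212, 250.281] pointing down, gripper open.
Joint ranges: [-3.03, 3.03], [-0.79, 2.21], [0.23, 2.52], [-1.04, 4.18], [0, 3.07], [-2.55, 2.55]. Speed limits (rad/s): [2.22, 2.22, 2.57, 3.14, 3.14, 3.14].

## Interface

Orientations are given as a unit quaternion [w, x, y, z].
In Python, from rig import bot gives the robot as it stands. Calls block until the motion is done:
- bot.move_to(position, orientation): joint-space move of the TCP to a pose.
- bot.servo_line(position, attitude=None, speed=150, until_force=None): straight line of the TCP; attitude=None keeps the orientation; speed is the mean speed in mm/s. With until_force (N) it stops when the force on the tool has changed by that much, and returns True; else False.
- bot.move_joints(angles): joint-space move.
- bot.move_gripper(opening, grip_force=None): finger opening in mm; grip_force is the grip in N (None keeps the last); returns when the fingers have stopped.
- bot.dwell(seconds).
- bot.ik(position, orientation): joint angles nearest the present ones, or None.
- bot.read_state(): the state.
- bot.read_camera(name): name is "scene" or "top" or "wrist"; returns a dict with "image" (384x512x3 uint8, blue, green, red), "depth" (384x512 float32, mm along the optical axis (not along the pixel's ray), 0 where there is no reading), "fovy" (degrees; the focal length in pixels is half the picture's height over the tangent of half this angle, whatever the lens; pixels are square), "cx", "cy" (the principal point, pixels), "k1" (the pictures are not rectified: a ray, as slopes to the right and down, at radius r is drawn at 1 + k1 r^2 times it, then the intrinsics apply), "eye" and "attitude" of the camera in the world; the wrist camera has in their place "mount" (4x4, takes a point from camera to tool coordinates, whose origin is the TCP and whose axes are the tool frame's). Camera axes: x right, y down, z forward; pixel columns grow to the right and rows downward; lengths in mm; the calibration is good to about 2 mm. A picture is of the moment at which its call begins: read the wrist's pose just before it.
A pose or a line that the arm cannot do raises bot.MotionError and nothing moves.
- bot.finish_job(): hands the job in, once; it reports no verdict.
The state is a dict: "clock": time; "joint_positions": joint angles; "qvel": joint speeds; "effort": joint torques, N m; "ee_pos": TCP position; "tool_rot": TCP orientation; "ft_force": force on the tool from outside, world axes, zero at the start; "moment": the same for the moment, N m; "grip_width": finger opening in mm.
Only numpy, scipy, OpenCV 4.12 (cv2) and the standard library are available. Lean on these libraries where they do the work, as an engineer would, in place of code of your own. Each camera call takes 0.05 s, during which the arm holds its last target.

## Working session

There is one attempt and no reset: what is moved stays moved. The work goes in short steps, each a Python script; the robot and the scene stay as the last script left them, time stands still between calls to the robot, and variables do not carry over. Pictures are saved under pics/ and viewed, and the job is handed in when it is done.

```bash
ls; mkdir -p pics; cat > h.py <<'E'
import numpy as np, cv2
from rig import bot
from scipy.spatial.transform import Rotation as R
def q2m(q): return R.from_quat([q[1],q[2],q[3],q[0]]).as_matrix()
def m2q(m):
    x=R.from_matrix(m).as_quat(); return [x[3],x[0],x[1],x[2]]
def cloud(c):
    """world xyz per pixel"""
    h,w=c["depth"].shape; f=h/2/np.tan(np.radians(c["fovy"])/2)
    K=np.array([[f,0,c["cx"]],[0,f,c["cy"]],[0,0,1.]])
    u,v=np.meshgrid(np.arange(w),np.arange(h))
    p=cv2.undistortPoints(np.stack([u,v],-1).reshape(-1,1,2).astype(np.float64),K,np.array([c["k1"],0,0,0.])).reshape(h,w,2)
    d=c["depth"][...,None].astype(float)
    P=np.concatenate([p*d,d],-1)
    return P@q2m(c["attitude"]).T+np.array(c["eye"])
E
python3 - <<'E'
from h import *
s=bot.read_state(); print(s)
for n in("scene","top"):
    c=bot.read_camera(n); cv2.imwrite(f"pics/{n}0.png",c["image"]); np.save(f"{n}0.npy",c,allow_pickle=True)
    print(n,{k:v for k,v in c.items() if k not in("image","depth")})
E
```

```text
pics
{'clock': 0.0, 'joint_positions': array([ 1.13136925e+00,  3.00479373e-01,  1.52163939e+00,  5.66029837e-06,
        1.32068123e+00, -6.65902753e-02]), 'qvel': array([ 1.06769193e-03,  5.83706638e-04, -8.91948471e-04, -1.08382901e-03,
       -1.23863246e-03,  4.59146697e-05]), 'effort': array([-2.43552830e-05, -5.43494940e+01, -3.61803246e+01, -5.18744616e-05,
        3.92934584e-03, -1.30291605e-05]), 'ee_pos': array([200.241439  , 512.00769641, 249.69209163]), 'tool_rot': array([-0.58379262,  0.58422262,  0.39829766, -0.39903519]), 'ft_force': array([ 0.18672867,  0.47686051, -1.09702846]), 'moment': array([-0.01538266, -0.008072  ,  0.00776745]), 'grip_width': 85.5696377477816}
scene {'fovy': 42.01872693784739, 'cx': 254.30923861069164, 'cy': 188.55795607861583, 'k1': -0.02975823407889755, 'eye': array([ 140.32800712,  794.99815333, 1016.70431868]), 'attitude': array([ 0.10957092, -0.22059624,  0.88116999, -0.40357274])}
top {'fovy': 46.86216959406709, 'cx': 249.45569653759085, 'cy': 188.33832526964392, 'k1': -0.0600177896207022, 'eye': array([ 461.02948308,  -64.76827414, 1312.14325399]), 'attitude': array([-0.04935141,  0.70833363, -0.70226346,  0.0515164 ])}
```

View pics/scene0.png

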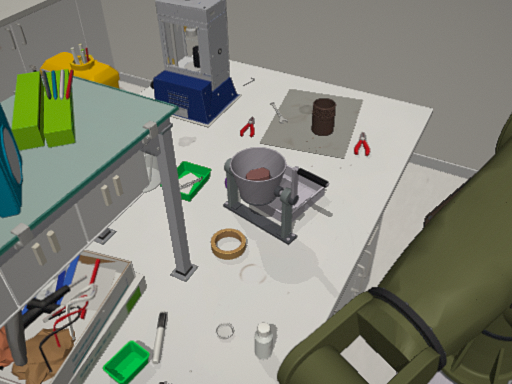

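View pics/top0.png

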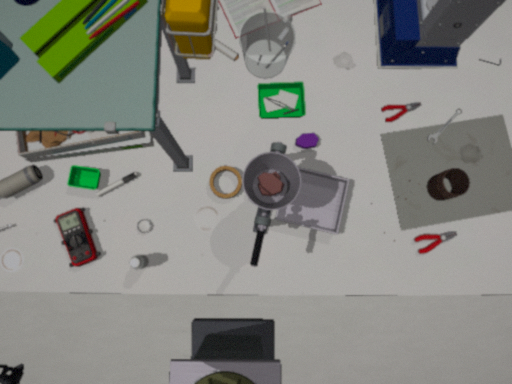

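The pot is at about (272,180) in the top view, with lumps at (270,184). The handle is the black bar from (263,228) to (255,264). The tray is to the right at (318,200), so the tip is positive. The tape roll is at (226,182) and the bottle at (138,262). Next I'll measure these.

```bash
cat > m.py <<'E'
from h import *
for n in("scene","top"):
    c=np.load(n+"0.npy",allow_pickle=True).item(); P=cloud(c); im=c["image"].astype(int); hsv=cv2.cvtColor(c["image"],cv2.COLOR_BGR2HSV)
    np.save(n+"P.npy",P)
    roi=dict(scene=(slice(130,260),slice(180,350)),top=(slice(130,290),slice(200,370)))[n]
    m=np.zeros(hsv.shape[:2],bool); m[roi]=True
    blk=m&(hsv[...,2]<45)&(P[...,2]>200)&(P[...,2]<290)
    q=P[blk]; print(n,"handle",len(q),np.median(q,0))
    if len(q)>20:
        mu=q.mean(0);U,S,V=np.linalg.svd(q-mu); print(" dir",V[0],"ext",np.ptp((q-mu)@V[0]),"mid",mu+V[0]*((q-mu)@V[0]).min()/2+V[0]*((q-mu)@V[0]).max()/2, "topz",np.percentile(q[:,2],[5,50,95]))
    # base bar of stand / tray
    t=m&(P[...,2]>34)&(P[...,2]<46)
    q=P[t]; print(" tray rim z",len(q),q[:,:2].min(0),q[:,:2].max(0))
    t=m&(P[...,2]>205)&(P[...,2]<220)&~(hsv[...,2]<45); q=P[t][:,:2]; 
    A=np.c_[2*q,np.ones(len(q))];s=np.linalg.lstsq(A,(q**2).sum(1),rcond=None)[0];print(" rim",len(q),s[:2],np.sqrt(s[2]+s[:2]@s[:2]))
    t=m&(P[...,2]>168)&(P[...,2]<182);q=P[t];print(" posts z176",len(q))
c=np.load("top0.npy",allow_pickle=True).item();P=np.load("topP.npy")
for nm,(u,v) in dict(bottle=(138,262),tape=(240,182),lump=(270,184),table=(230,280),handle=(257,248),traycorners1=(347,180),c2=(336,229),purple=(307,141)).items(): print(nm,P[v,u].round(0))
for n in("scene","top"):
    im=np.load(n+"0.npy",allow_pickle=True).item()["image"]
    cr=im[120:270,190:360] if n=="top" else im[130:260,190:350]
    cv2.imwrite(f"pics/{n}0c.png",cv2.resize(cr,None,fx=4,fy=4,interpolation=cv2.INTER_CUBIC)[:600,:800])
E
python3 m.py
```

```text
scene handle 190 [471.01987842 -78.21402588 259.4030266 ]
 dir [-0.97934941  0.20202866  0.00769078] ext 83.75594142380642 mid [472.76089801 -78.45228052 258.44406584] topz [251.66116593 259.4030266  263.4735664 ]
 tray rim z 238 [ 516.11902332 -354.97381326] [974.84831379 125.21643601]
 rim 407 [655.34968665 -56.84371574] 107.9290814737755
 posts z176 757
top handle 186 [472.72156675 -86.22072915 262.48436159]
 dir [-0.97666062  0.21456445  0.00980453] ext 80.24117338212622 mid [472.70535937 -86.34632063 262.43362114] topz [258.38289503 262.48436159 266.09045107]
 tray rim z 391 [ 513.6692852  -358.84701024] [ 709.09702947 -141.93415494]
 rim 425 [ 639.55017665 -122.44384084] 71.43615290298553
 posts z176 718
bottle [431. 235.  91.]
tape [665. -40.  25.]
lump [ 636. -121.  180.]
table [379. -14.   1.]
handle [470. -86. 264.]
traycorners1 [ 671. -353.   39.]
c2 [ 529. -320.   29.]
purple [ 792. -239.   21.]
```

```bash
python3 - <<'E'
from h import *
for n,roi in(("scene",(slice(140,215),slice(215,300))),("top",(slice(145,222),slice(235,305)))):
    P=np.load(n+"P.npy"); 
    for lo,hi in((208,222),(210,216),(212,220)):
        Q=P[roi].reshape(-1,3);q=Q[(Q[:,2]>lo)&(Q[:,2]<hi)][:,:2]
        q=q[np.linalg.norm(q-[643,-122],axis=1)<95]
        A=np.c_[2*q,np.ones(len(q))];s=np.linalg.lstsq(A,(q**2).sum(1),rcond=None)[0]
        print(n,lo,len(q),s[:2],np.sqrt(s[2]+s[:2]@s[:2]))
    # posts tops
    Q=P[120:260,190:350].reshape(-1,3)
    h=np.array([472.7,-86.]);d=np.array([.978,-.21]);
    rel=Q[:,:2]-h;a=rel@d;b=rel@[.21,.978]
    for s0 in(78,278):
        k=(abs(a-s0)<30)&(abs(b)<40)&(Q[:,2]>168)&(Q[:,2]<185); print(n,"post",s0,k.sum(),np.median(a[k]),np.median(b[k]),np.ptp(a[k]) if k.any() else 0)
    k=(abs(a)<62)&(abs(b)<20)&(Q[:,2]>235)
    print(n,"handle a range",np.percentile(a[k],[0,2,50,98,100]),b[k].mean())
    k=(a>-60)&(a<110)&(abs(b)<25)&(Q[:,2]>190)
    for i in range(-60,110,10):
        j=k&(a>=i)&(a<i+10); print(i,j.sum(),Q[j,2].max().round() if j.any() else '',b[j].mean().round(1) if j.any() else '',end=' | ')
    print()
E
```

```text
scene 208 259 [ 640.42508133 -119.20752874] 72.4075569610543
scene 210 169 [ 640.18054973 -118.858795  ] 72.39056099820509
scene 212 67 [ 639.20074113 -117.63954777] 72.183290867032
scene post 78 105 73.63142709279684 8.312257615189651 59.63404241468209
scene post 278 27 274.8850581791438 10.751504949636947 17.137216180250675
scene handle a range [-46.69470485 -43.44651734   4.75930649  52.82988164  54.50665134] 6.054272013535793
-60 0   | -50 26 266.0 4.4 | -40 25 263.0 5.8 | -30 28 264.0 6.2 | -20 32 265.0 5.7 | -10 28 265.0 6.8 | 0 32 265.0 6.3 | 10 28 264.0 6.9 | 20 25 263.0 6.1 | 30 27 264.0 6.1 | 40 113 261.0 5.3 | 50 32 260.0 7.4 | 60 0   | 70 0   | 80 0   | 90 18 214.0 1.4 | 100 48 213.0 3.9 | 
top 208 348 [ 639.61888165 -122.53941894] 71.84615819596874
top 210 269 [ 639.60823919 -122.42366639] 71.99889843274815
top 212 175 [ 639.52529719 -122.4634912 ] 72.23746036962382
top post 78 99 71.4843136646659 -1.1342509277982673 56.70542527485237
top post 278 89 270.108160375047 -0.9070919097149653 21.051492121142132
top handle a range [-30.35242277 -27.5727433   -2.22175381  51.62542213  54.05954212] 4.001235454278254
-60 0   | -50 0   | -40 1 257.0 7.4 | -30 30 265.0 -0.0 | -20 119 1312.0 12.9 | -10 31 266.0 -0.7 | 0 33 268.0 -0.7 | 10 32 269.0 -0.8 | 20 33 265.0 -0.5 | 30 30 267.0 -0.9 | 40 31 263.0 -0.4 | 50 13 262.0 -0.5 | 60 0   | 70 0   | 80 0   | 90 13 215.0 1.2 | 100 42 216.0 1.1 |
```

View pics/top0c.png

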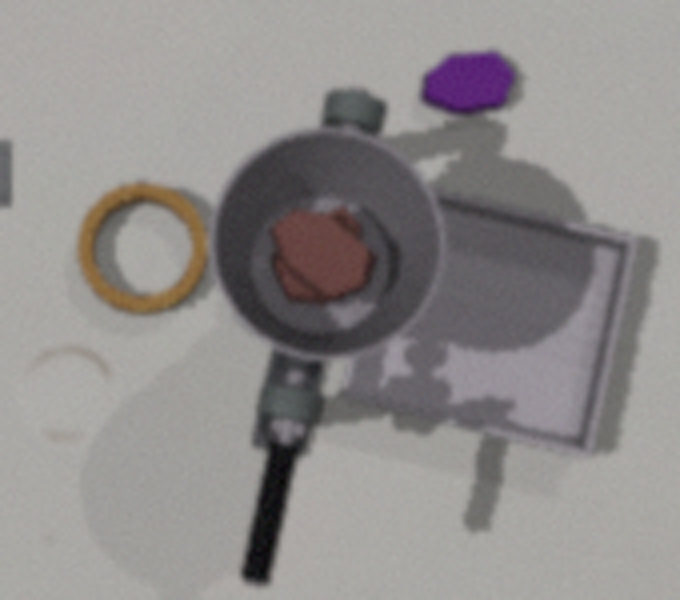

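View pics/scene0c.png

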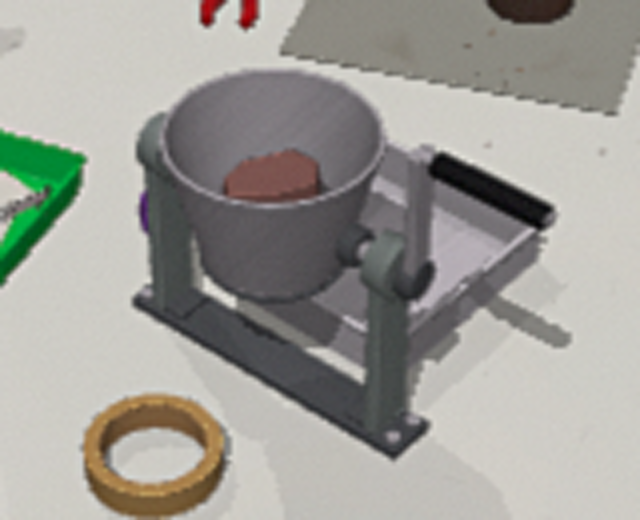

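```bash
cat >> h.py <<'E'
yaw=-0.213
ex=np.array([np.cos(yaw),np.sin(yaw),0]);ey=np.array([-np.sin(yaw),np.cos(yaw),0]);ez=np.array([0,0,1.])
H=np.array([466,-84.8,255.])-8*ex
PV=H-100*ez
def R0(s): 
    x=s*ey; y=-ez; return np.stack([x,y,np.cross(x,y)],1)
def rot(a): return R.from_rotvec(ex*a).as_matrix()
def pose(th,k,s,r=100,PV=PV): return PV+rot(th)@(r*ez), m2q(rot(k*th)@R0(s))
E
python3 - <<'E'
from h import *
for s in(1,-1):
  for k in(0,.3,.5,.7):
    out=[]
    for th in np.linspace(0,2.1,8):
        p,q=pose(th,k,s); j=bot.ik(list(p),q); out.append(None if j is None else np.round(j,2))
    print(s,k); print(out[0],out[3],out[-1],[o is None for o in out])
    p,q=pose(0,k,s,225);print(bot.ik(list(p),q))
E
```

```text
1 0
[-0.26  0.11  1.74 -0.    1.29 -1.62] [-0.42  0.15  1.78 -0.    1.21 -1.78] [-0.44  0.31  1.88 -0.    0.95 -1.8 ] [False, False, False, False, False, False, False, False]
[-2.58117537e-01  3.90747126e-02  1.52809360e+00 -4.44089210e-16
  1.57442434e+00 -1.61591386e+00]
1 0.3
[-0.26  0.11  1.74 -0.    1.29 -1.62] [-0.55  0.19  1.76  0.27  1.29 -1.99] [-0.7   0.46  1.8   0.58  1.27 -2.34] [False, False, False, False, False, False, False, False]
[-2.58117537e-01  3.90747126e-02  1.52809360e+00 -4.44089210e-16
  1.57442434e+00 -1.61591386e+00]
1 0.5
[-0.26  0.11  1.74 -0.    1.29 -1.62] [-0.62  0.23  1.75  0.42  1.37 -2.11] [-0.8   0.63  1.73  0.81  1.55 -2.52] [False, False, False, False, False, False, False, False]
[-2.58117537e-01  3.90747126e-02  1.52809360e+00 -4.44089210e-16
  1.57442434e+00 -1.61591386e+00]
1 0.7
[-0.26  0.11  1.74 -0.    1.29 -1.62] [-0.68  0.28  1.74  0.56  1.46 -2.2 ] None [False, False, False, False, False, False, False, True]
[-2.58117537e-01  3.90747126e-02  1.52809360e+00 -4.44089210e-16
  1.57442434e+00 -1.61591386e+00]
-1 0
[-0.26  0.11  1.74 -0.    1
[... 373 characters left out ...]
alse, False, False, False, False, False, False]
[-2.58117537e-01  3.90747126e-02  1.52809360e+00 -4.44089210e-16
  1.57442434e+00  1.52567879e+00]
-1 0.5
[-0.26  0.11  1.74 -0.    1.29  1.53] [-0.62  0.23  1.75  0.42  1.37  1.04] [-0.8   0.63  1.73  0.81  1.55  0.62] [False, False, False, False, False, False, False, False]
[-2.58117537e-01  3.90747126e-02  1.52809360e+00 -4.44089210e-16
  1.57442434e+00  1.52567879e+00]
-1 0.7
[-0.26  0.11  1.74 -0.    1.29  1.53] [-0.68  0.28  1.74  0.56  1.46  0.94] [-0.84  0.83  1.67  0.99  1.85  0.53] [False, False, False, False, False, False, False, False]
[-2.58117537e-01  3.90747126e-02  1.52809360e+00 -4.44089210e-16
  1.57442434e+00  1.52567879e+00]
```

```bash
python3 - <<'E'
from h import *
p,q=pose(0,.5,-1,225); bot.move_to(list(p),q)
s=bot.read_state(); print(s["clock"],s["ee_pos"],p)
c=bot.read_camera("wrist"); cv2.imwrite("pics/w1.png",c["image"])
T=np.eye(4);T[:3,:3]=q2m(s["tool_rot"]);T[:3,3]=s["ee_pos"];T=T@np.array(c["mount"])
c["eye"]=T[:3,3];c["attitude"]=m2q(T[:3,:3]);P=cloud(c)
v=cv2.cvtColor(c["image"],cv2.COLOR_BGR2HSV)[...,2]
k=(v<50)&(P[...,2]>235)&(P[...,2]<275)&(np.linalg.norm(P[...,:2]-H[:2],axis=-1)<90)
Q=P[k];print(len(Q))
if len(Q)>20:
    a=(Q-H)@ex;b=(Q-H)@ey
    print(np.percentile(a,[0,2,50,98,100]),np.percentile(b,[2,50,98]),np.polyfit(a,b,1),np.percentile(Q[:,2],[5,50,95]))
E
```

```text
2.4583 [458.28551667 -82.60537227 379.86380647] [458.18079092 -83.1088556  380.        ]
1961
[-28.24732914 -25.45702098  16.58839519  53.49129218  55.12811357] [-6.47008964  0.81341871  8.68243583] [0.00497594 0.99216582] [258.46405507 261.72175201 263.33917682]
```

View pics/w1.png

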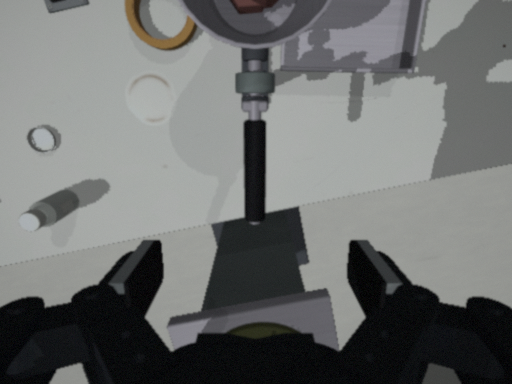

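The wrist view shows the handle as a vertical bar at column 255, rows 120–222. It is centred between the jaws, with 1 mm lateral error. I'll descend and grip.

```bash
sed -i 's/^H=.*/H=np.array([466,-84.8,255.])-6*ex+1*ey/' h.py; python3 - <<'E'
from h import *
p,q=pose(0,.5,-1,100); print(bot.servo_line(list(p),q,speed=100,until_force=15))
f0=bot.read_state()["ft_force"]
print(bot.move_gripper(10,40)); s=bot.read_state(); print(s["clock"],s["ee_pos"],p,s["grip_width"],f0,s["ft_force"])
c=bot.read_camera("wrist"); cv2.imwrite("pics/w2.png",c["image"])
for th in(.1,.2,.3):
    p,q=pose(th,.5,-1); bot.servo_line(list(p),q,speed=60)
    s=bot.read_state(); print(th,round(s["clock"],2),s["ee_pos"]-p,s["ft_force"],s["grip_width"])
E
```

```text
False
False
4.5417 [460.35746137 -82.54164662 255.15265082] [460.34698624 -82.55424056 255.        ] 16.324525835568963 [ 0.75203317 -0.87919904 -0.19431733] [-0.92297325 -0.03591675  2.20388064]
0.1 4.91 [ 0.00532368 -0.19615164  0.35904145] [-2.43054519  1.4112743   5.10364575] 16.65397405227692
0.2 5.22 [ 0.04204947 -0.28493716  0.2441258 ] [-1.56086143  0.27456393  5.85425786] 16.40629880134155
0.3 5.54 [ 0.07125589 -0.11014956  0.00140375] [1.07938479 1.6805642  2.45648384] 16.578946221539343
```

View pics/w2.png

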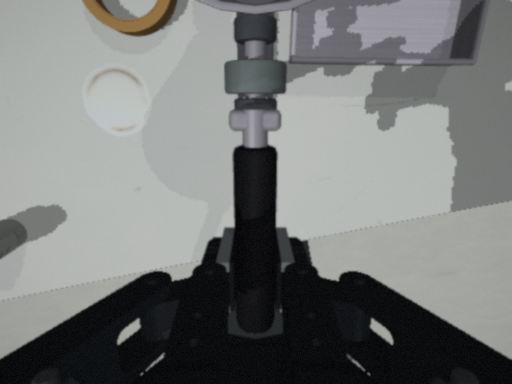

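```bash
python3 - <<'E'
from h import *
bot.move_gripper(10,70)
for th in np.r_[np.arange(.45,2.0,.15),2.05]:
    p,q=pose(th,.5,-1); bot.servo_line(list(p),q,speed=60)
    s=bot.read_state(); print(round(th,2),round(s["clock"],2),(s["ee_pos"]-p).round(1),s["ft_force"].round(1),s["grip_width"].round(1))
    if np.linalg.norm(s["ft_force"])>50: break
bot.dwell(.7)
for n in("scene","top"):
    c=bot.read_camera(n); cv2.imwrite(f"pics/{n}2.png",c["image"])
E
```

```text
Traceback (most recent call last):
AttributeError: 'float' object has no attribute 'round'
```

```bash
python3 - <<'E'
from h import *
for th in np.r_[np.arange(.6,2.0,.15),2.05]:
    p,q=pose(th,.5,-1); bot.servo_line(list(p),q,speed=60)
    s=bot.read_state(); print(round(th,2),round(s["clock"],2),(s["ee_pos"]-p).round(1),s["ft_force"].round(1),round(s["grip_width"],1))
    if np.linalg.norm(s["ft_force"])>50: break
bot.dwell(.7)
for n in("scene","top"):
    c=bot.read_camera(n); cv2.imwrite(f"pics/{n}2.png",c["image"])
E
```

```text
0.6 6.56 [ 0.3 -0.1 -0. ] [4.5 1.3 2.6] 15.9
0.75 6.96 [ 0.4 -0.4  0.4] [ 3.9 -2.2  7.8] 15.7
0.9 7.36 [ 0.7 -0.1 -0. ] [9.9 2.1 2.1] 15.8
1.05 7.76 [ 0.8 -0.4  0.4] [ 7.9 -2.4  6.1] 15.8
1.2 8.16 [ 1.  -0.   0.1] [13.4  1.2  3. ] 15.9
1.35 8.56 [ 0.9  0.4 -0.2] [14.4  5.   0.6] 15.9
1.5 8.96 [0.7 0.1 0. ] [10.2  1.   4.3] 16.0
1.65 9.36 [ 0.7  0.5 -0.1] [10.3  4.3  2.1] 16.0
1.8 9.76 [ 0.5  0.2 -0.1] [7.  0.7 3.9] 15.4
1.95 10.16 [ 0.5  0.5 -0. ] [9.1 4.2 3.7] 15.8
2.05 10.47 [ 0.4  0.3 -0.3] [8.  1.9 1. ] 15.8
```

View pics/scene2.png

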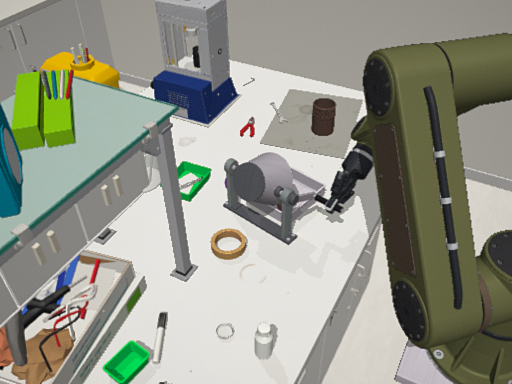

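View pics/top2.png

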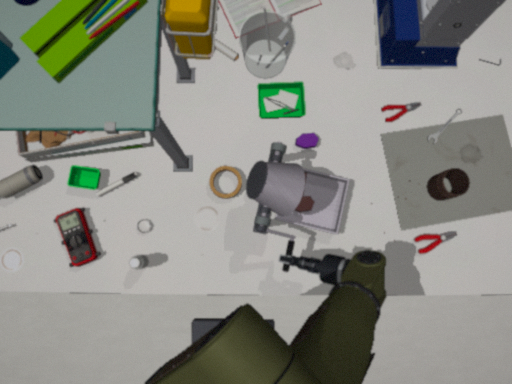

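The pot is tipped right over. One brown-red lump shows at about (306,202) in the top view. I'll zoom in before turning it back.

```bash
python3 - <<'E'
from h import *
p,q=pose(2.09,.5,-1); bot.servo_line(list(p),q,speed=40); bot.dwell(.5)
print(bot.read_state()["ft_force"],bot.read_state()["clock"])
o=[]
for n in("scene","top"):
    c=bot.read_camera(n); im=c["image"]; P=cloud(c)
    hsv=cv2.cvtColor(im,cv2.COLOR_BGR2HSV)
    k=((hsv[...,0]<10)|(hsv[...,0]>172))&(hsv[...,1]>70)&(hsv[...,2]>30)&(np.linalg.norm(P[...,:2]-[620,-220],axis=-1)<130)
    Q=P[k]; print(n,len(Q),np.percentile(Q[:,2],[2,25,50,75,98]) if len(Q) else '',Q.mean(0) if len(Q) else '')
    cr=im[140:240,230:363] if n=="top" else im[140:240,220:353]
    o.append(cv2.resize(cr,None,fx=3,fy=3,interpolation=cv2.INTER_CUBIC))
cv2.imwrite("pics/z3.png",np.hstack(o)[:, :800])
E
```

```text
[6.39191207 0.31198796 3.44795868] 12.025
scene 15 [ 5.26200265  9.12154558 12.12697176 16.87767561 26.29605108] [ 609.05909023 -190.37361661   13.66911869]
top 152 [18.55159288 22.16233829 23.78595561 25.32473495 28.03517562] [ 601.32059077 -231.30321799   23.67130765]
```

View pics/z3.png

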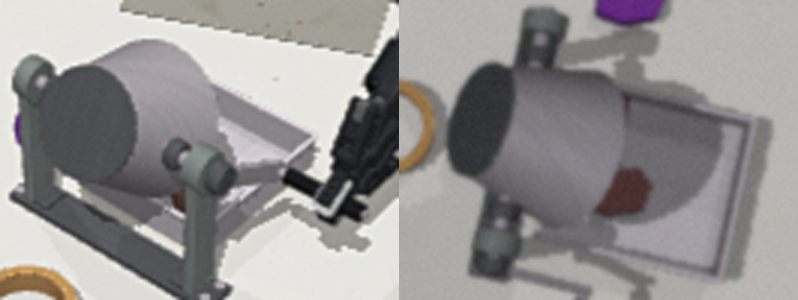

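```bash
python3 - <<'E'
from h import *
for th in (1.95,1.8,1.65,1.5):
    p,q=pose(th,.5,-1); bot.servo_line(list(p),q,speed=60)
    s=bot.read_state(); print(th,round(s["clock"],2),s["ft_force"].round(1))
bot.dwell(.2)
o=[]
for n in("scene","top"):
    c=bot.read_camera(n); im=c["image"]; P=cloud(c)
    hsv=cv2.cvtColor(im,cv2.COLOR_BGR2HSV)
    k=((hsv[...,0]<10)|(hsv[...,0]>172))&(hsv[...,1]>70)&(hsv[...,2]>30)&(np.linalg.norm(P[...,:2]-[620,-220],axis=-1)<130)
    N,L,S,C=cv2.connectedComponentsWithStats(k.astype(np.uint8))
    for i in range(1,N): print(n,S[i,4],C[i].round(),P[L==i].mean(0).round())
    cr=im[140:240,230:363] if n=="top" else im[140:240,220:353]
    o.append(cv2.resize(cr,None,fx=3,fy=3,interpolation=cv2.INTER_CUBIC))
cv2.imwrite("pics/z4.png",np.hstack(o)[:, :800])
E
```

```text
1.95 12.51 [ 9.   2.1 -1.1]
1.8 12.91 [ 5.6 -2.2 -3.9]
1.65 13.31 [ 5.7 -7.3 -4.4]
1.5 13.71 [  3.2 -10.9  -3.8]
scene 99 [275. 202.] [ 621. -184.   32.]
top 447 [300. 195.] [ 625. -216.   38.]
```

View pics/z4.png

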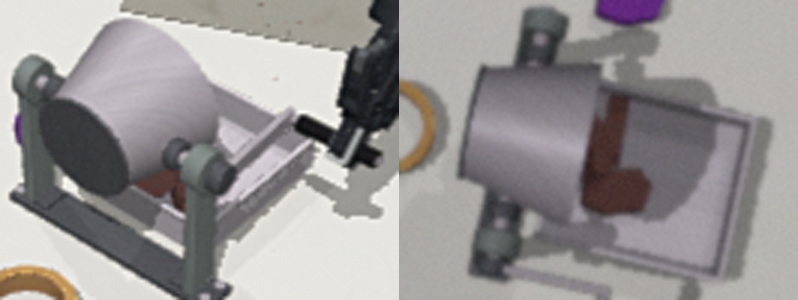

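```bash
python3 - <<'E'
from h import *
for th in (1.35,1.2,1.05,.9,.75,.6,.45,.3,.15,0):
    p,q=pose(th,.5,-1); bot.servo_line(list(p),q,speed=60)
    s=bot.read_state(); print(th,round(s["clock"],2),s["ft_force"].round(1))
bot.dwell(.2)
o=[]
for n in("scene","top"):
    c=bot.read_camera(n); im=c["image"]; P=cloud(c)
    hsv=cv2.cvtColor(im,cv2.COLOR_BGR2HSV)
    k=((hsv[...,0]<10)|(hsv[...,0]>172))&(hsv[...,1]>70)&(hsv[...,2]>30)&(np.linalg.norm(P[...,:2]-[620,-220],axis=-1)<130)
    N,L,S,C=cv2.connectedComponentsWithStats(k.astype(np.uint8))
    for i in range(1,N): print(n,S[i,4],C[i].round(),P[L==i].mean(0).round())
    cr=im[140:240,230:363] if n=="top" else im[140:240,220:353]
    o.append(cv2.resize(cr,None,fx=3,fy=3,interpolation=cv2.INTER_CUBIC))
cv2.imwrite("pics/z5.png",np.hstack(o)[:, :800])
E
```

```text
1.35 14.41 [ -1.7 -18.2   4.5]
1.2 14.81 [ -5.2 -21.1   6.9]
1.05 15.21 [ -7.7 -26.5   9.3]
0.9 15.61 [-11.8 -29.5  13.6]
0.75 16.01 [-17.7 -30.4  27.5]
0.6 16.41 [-11.2 -21.2  27.8]
0.45 16.81 [-10.9 -12.7  27.4]
0.3 17.21 [-3.6 -6.6 20.9]
0.15 17.61 [-3.6 -4.7 25.8]
0 18.01 [ 3.2 -0.4 17.8]
scene 65 [276. 202.] [ 616. -187.   29.]
top 301 [302. 199.] [ 615. -222.   29.]
```

View pics/z5.png

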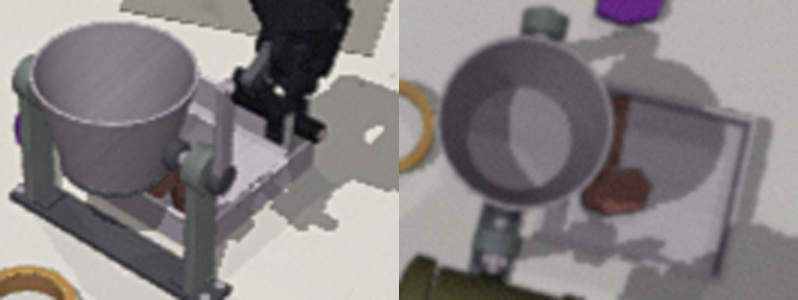

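The pot is upright and empty. I'll release it, lift clear and check.

```bash
python3 - <<'E'
from h import *
bot.move_gripper(85); 
p,q=pose(0,.5,-1,240); bot.servo_line(list(p),q,speed=120)
s=bot.read_state(); print(s["clock"],s["ft_force"])
p2=p.copy(); p2=np.array([380,60,420.]); bot.move_to(list(p2),q)
print(bot.read_state()["clock"])
o=[]
for n in("scene","top"):
    c=bot.read_camera(n); im=c["image"]; P=cloud(c); hsv=cv2.cvtColor(im,cv2.COLOR_BGR2HSV)
    rel=P-np.array([471.5,-86,155]);a=rel@ex;b=rel@ey;z=P[...,2]
    k=(a>-40)&(a<40)&(abs(b)<60)&(z>200)&(z<275)&(hsv[...,2]<60)
    print(n,"handle",k.sum(),b[k].mean(),z[k].mean())
    Q=P[k]; 
    k=((hsv[...,0]<10)|(hsv[...,0]>172))&(hsv[...,1]>70)&(hsv[...,2]>30)&(np.linalg.norm(P[...,:2]-[620,-220],axis=-1)<130)
    N,L,S,C=cv2.connectedComponentsWithStats(k.astype(np.uint8))
    for i in range(1,N):
        if S[i,4]>4: print(n,S[i,4],C[i].round(),P[L==i].mean(0).round(),P[L==i].min(0).round(),P[L==i].max(0).round())
    R_=(rel-0)
    k=(z>208)&(z<220)&(np.linalg.norm(P[...,:2]-[643,-122],axis=-1)<95)
    print(" rim plane",np.linalg.lstsq(np.c_[a[k]-172,b[k],np.ones(k.sum())],z[k],rcond=None)[0])
    for nm,cc in(("tape",k),):pass
    cv2.imwrite(f"pics/{n}6.png",im)
    cr=im[140:240,230:363] if n=="top" else im[140:240,220:353]
    o.append(cv2.resize(cr,None,fx=3,fy=3,interpolation=cv2.INTER_CUBIC))
    old=np.load(n+"0.npy",allow_pickle=True).item()["image"]
    print(" tape/bottle moved diff", cv2.absdiff(old,im)[160:205,205:245].mean() if n=="top" else cv2.absdiff(old,im)[225:262,205:250].mean())
cv2.imwrite("pics/z6.png",np.hstack(o)[:, :800])
E
```

```text
20.3 [ 0.38503356  0.18106833 -0.36271409]
21.0
scene handle 133 8.219051728491621 256.9871615264573
scene 65 [276. 203.] [ 616. -187.   29.] [ 603. -205.    5.] [ 632. -172.   47.]
 rim plane [-1.44516181e-03  1.62031943e-04  2.11073887e+02]
 tape/bottle moved diff 8.050850850850852
top handle 196 0.27687729157180097 262.58389472134655
top 296 [302. 199.] [ 614. -222.   29.] [ 583. -252.   17.] [ 692. -192.   57.]
 rim plane [-1.44832200e-03 -2.73978151e-03  2.12124566e+02]
 tape/bottle moved diff 8.22962962962963
```

View pics/z6.png

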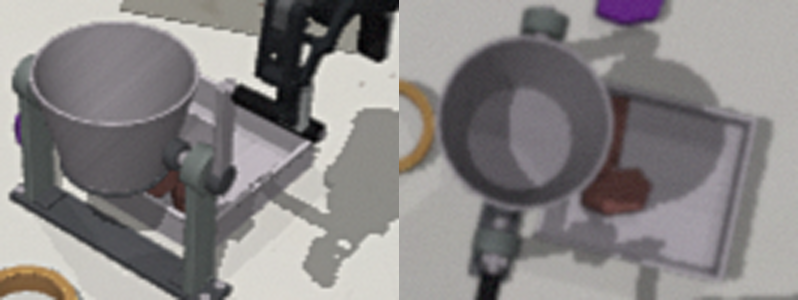

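View pics/top6.png

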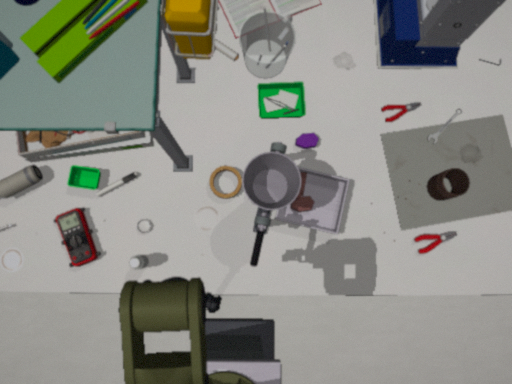

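The pot handle is back at its starting place. The tape and bottle are unmoved, and two lumps are clearly visible in the tray. The third is partly hidden beneath the pot, so I'll look with the wrist camera from the open side.

```bash
python3 - <<'E'
from h import *
s=bot.read_state();M=np.array(bot.read_camera("wrist")["mount"]);print(M.round(2))
tgt=np.array([625,-215,30.])
best=[]
for r in(330,400,460):
  for az in np.radians([0,20,-20,-40,-60]):
    for el in np.radians([35,45,55]):
      d=np.cos(el)*(-ey*np.cos(az)+ex*np.sin(az))+np.sin(el)*ez
      zc=-d; 
      for roll in np.arange(0,2*np.pi,np.pi/6):
        x0=np.cross(zc,-ez)if 0 else np.cross(ez,d);x0/=np.linalg.norm(x0)
        Rc=np.stack([x0,np.cross(zc,x0),zc],1)@R.from_rotvec([0,0,roll]).as_matrix()
        T=np.eye(4);T[:3,:3]=Rc;T[:3,3]=tgt+r*d
        W=T@np.linalg.inv(M)
        if W[2,3]<200: continue
        j=bot.ik(list(W[:3,3]),m2q(W[:3,:3]))
        if j is not None: best.append((np.degrees(el),r,np.degrees(az),np.abs(j-s["joint_positions"]).max(),np.degrees(roll),W[:3,3].round(),j.round(2)))
best.sort(key=lambda b:(b[0],b[3]))
for b in best[:8]:print(b)
print(len(best))
E
```

```text
[[   1.      0.     -0.     -0.29]
 [   0.     -0.28    0.96 -122.46]
 [   0.     -0.96   -0.28   71.43]
 [   0.      0.      0.      1.  ]]
(np.float64(35.0), 400, np.float64(-59.99999999999999), np.float64(0.9228013677699204), np.float64(149.99999999999997), array([ 431., -259.,  205.]), array([-0.86,  0.08,  2.05,  0.89,  0.77,  2.5 ]))
(np.float64(35.0), 400, np.float64(0.0), np.float64(0.9773029905462546), np.float64(149.99999999999997), array([ 566., -405.,  205.]), array([-0.87,  0.82,  0.97,  0.65,  1.69,  2.  ]))
(np.float64(35.0), 400, np.float64(-20.0), np.float64(0.9943310729235776), np.float64(149.99999999999997), array([ 505., -373.,  205.]), array([-0.93,  0.56,  1.4 ,  0.73,  1.39,  2.1 ]))
(np.float64(35.0), 400, np.float64(-40.0), np.float64(1.0080118790526305), np.float64(149.99999999999997), array([ 458., -323.,  205.]), array([-0.95,  0.31,  1.76,  0.83,  1.09,  2.24]))
(np.float64(35.0), 460, np.float64(0.0), np.float64(1.031588129680269), np.float64(119.99999999999999), array([ 542., -457.,  229.]), array([-0.97,  0.86,  0.89,  0.76,  1.76,  1.46]))
(np.float64(35.0), 460, np.float64(0.0), np.float64(1.0340574928186732), np.float64(149.99999999999997), array([ 556., -453.,  239.]), array([-0.92,  0.88,  0.79,  0.64,  1.82,  2.03]))
(np.float64(35.0), 460, np.float64(-59.99999999999999), np.float64(1.0446314285152791), np.float64(149.99999999999997), array([ 384., -274.,  239.]), array([-0.99, -0.03,  2.06,  0.83,  0.91,  2.5 ]))
(np.float64(35.0), 460, np.float64(-20.0), np.float64(1.0656644095229768), np.float64(149.99999999999997), array([ 479., -415.,  239.]), array([-1.01,  0.56,  1.31,  0.7 ,  1.49,  2.11]))
191
```

```bash
python3 - <<'E'
from h import *
j=bot.read_state()["joint_positions"].copy(); j[0]=-1.01; bot.move_joints(list(j))
bot.move_joints([-1.01,.56,1.31,.7,1.49,2.11]); bot.dwell(.2)
s=bot.read_state(); c=bot.read_camera("wrist"); print(s["clock"])
T=np.eye(4);T[:3,:3]=q2m(s["tool_rot"]);T[:3,3]=s["ee_pos"];T=T@np.array(c["mount"])
c["eye"]=T[:3,3];c["attitude"]=m2q(T[:3,:3]);P=cloud(c);im=c["image"]
hsv=cv2.cvtColor(im,cv2.COLOR_BGR2HSV)
k=((hsv[...,0]<10)|(hsv[...,0]>172))&(hsv[...,1]>70)&(hsv[...,2]>25)&(np.linalg.norm(P[...,:2]-[620,-220],axis=-1)<130)
rel=P-np.array([622,-230,0.])
N,L,S,C=cv2.connectedComponentsWithStats(k.astype(np.uint8))
for i in range(1,N):
    if S[i,4]>20: m=L==i; print(S[i],[np.percentile(rel[m]@e,[1,50,99]).round() for e in(ex,ey,ez)])
cv2.imwrite("pics/w7.png",cv2.resize(im,None,fx=1.5,fy=1.5))
E
```

```text
24.0333
[ 214  160   74   56 2473] [array([-42.,   5.,  66.]), array([-28.,  10.,  41.]), array([ 6., 24., 65.])]
```

View pics/w7.png

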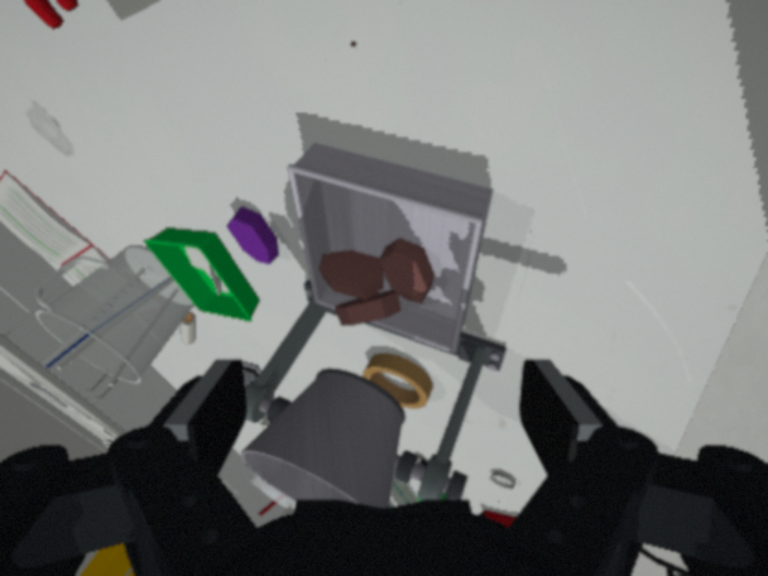

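In the wrist view, which is upside down, all three lumps are in the tray at about (350,272), (408,268) and (367,308). Together they span -42..66 mm in x, -28..41 mm in y and up to 65 mm high in the tray frame. I'm handing in.

```bash
python3 -c "
from rig import bot
s=bot.read_state();print(s['clock'],s['ft_force'],abs(s['qvel']).max())
bot.finish_job()"
```

```text
24.0833 [-0.05998385 -0.01553452 -0.69132803] 0.00790769349737039
the job is handed in; nothing more can be done
```

The job is done and handed in at 24.1 s of the 48 s allowed. I gripped the crank handle, tipped the pot to about 2.09 rad towards the tray on the right, turned it back to 0, let go and moved the arm clear.

- **Lumps:** the last wrist picture shows all three in the tray. They lie within -42..66 mm in x and -28..41 mm in y of my estimate of the tray's centre, and reach at most about 65 mm high. One lump was leaning on edge.
- **Pot:** it is empty and upright. The rim measured level, and the handle was back over the pivot to within about 1 mm in the top view. The scene camera sees the bar from one side and gave the same offset as at the start.
- **Bystanders:** the tape roll and bottle look unmoved in the pictures. I did not measure their positions again. The image difference I ran covered only the area round the tape roll, and its value was not zero.
- **Forces:** the wrist force read about 45 N at most, while turning the pot back, and was near zero at hand-in.
- **Disagreement:** early estimates of the handle's middle differed by about 6 mm along its length. The wrist camera settled it before I gripped.

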